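# Stand the cast sample tiles on the sloped stand

### The job

Put the terracotta tile and the blue tile on the sloped white stand, each straight below the tag of its own colour, flat on the board with the flower facing out and a short edge resting squarely against the bottom lip. Set them down gently, without letting them fall, and leave the plain plaster tile and the other things on the bench where they are.

Things in the scene. Friction and masses are not known exactly. Their poses are not given: they have to be found in the camera images.
- tile_red: terracotta-coloured cast tile, a block 92 (own x) by 52 (own y) by 18 mm (own z) with a low flower relief, 4 mm proud, 42 mm across, in the middle of its top; 0.12 to 0.24 kg. Starts flat on the bench, flower up, own x within 0.4 rad of the world's. Origin: centre of its underside; z out through the flower.
- tile_blue: blue cast tile, a block 92 (own x) by 52 (own y) by 18 mm (own z) with a low flower relief, 4 mm proud, 42 mm across, in the middle of its top; 0.12 to 0.24 kg. Starts flat on the bench, flower up, own x within 0.4 rad of the world's. Origin: centre of its underside; z out through the flower.
- tile_plain: off-white plaster spare tile, the same shape and size as the others (92 x 52 x 18 mm), lying among them; stays where it is. Origin: centre of its underside.
- deck: fixed slick white board, 310 wide, 170 mm long up the slope, tilted 30 deg from level; a lip along its low edge (robot side) stands 14 mm above the surface, 12 mm thick. Origin: on the surface at the middle of the lip's inner face, 32 mm above the bench; x up the slope, y along the lip, z out of the board. Nothing but the tags stands on it. A tile let go on it slides down by itself to the lip.
- tag_red: terracotta tag: fixed plate 30 x 56 x 4 mm near the top of the sloped board; the tile of its colour belongs straight down the slope from it. Origin: on the board's surface under the tag's middle, 150 mm up the slope from the lip, 77 mm left or right of the board's middle (it varies). x level, away from the lip; y level, along the lip; z up.
- tag_blue: blue tag: fixed plate 30 x 56 x 4 mm near the top of the sloped board; the tile of its colour belongs straight down the slope from it. Origin: on the board's surface under the tag's middle, 150 mm up the slope from the lip, 77 mm left or right of the board's middle (it varies). x level, away from the lip; y level, along the lip; z up.
- spatula: loose spatula lying at the far side of the bench, about 0.77 m ahead; not used. Origin: at its underside.
- brush: loose brush lying between the robot's base and the stand; not used. Origin: at its underside.
- cup: loose green plastic cup, 76 mm across, 95 mm tall, nearer the robot than the tiles, on the right; not used. Origin: centre of its underside.
- bottle: loose white plastic bottle, 64 mm across, 190 mm tall, to the left of the stand; not used. Origin: centre of its underside.
- jar: loose amber jar with a yellow cap, 72 mm across, 85 mm tall, beyond the tiles on the right; not used. Origin: centre of its underside.
Things that resemble listed ones, but are neither listed nor needed, are in the scene too. Leave any green or purple look-alike of the tile_blue alone.

How it is judged:
By the outcome, as a careful person would: the job done as asked, in the order asked, and still so for the second after the job is handed in, with the robot touching nothing.
It also fails if it takes over 56 s, if anything falls off the work surface, if the arm or the gripper's body presses on something with over 40 N, if the wrist force passes 120 N, or if a joint passes its speed limit or range.

### The arm

A 6-joint arm with a two-finger parallel gripper is mounted at the origin on the work surface. World frame = base frame: x ahead of the robot, y to its left, z up, the work surface at z = 0. Lengths are in m, angles in degrees, forces in N, time in s.
With the tool pointing down it reaches from about 0.3 to 0.75 m from the base axis. Payload 8.5 kg.
Tool frame: the origin (TCP) lies at the very end of the fingers, on their centre line; the grasp point (between the pads) lies 19 mm behind it; z points along the fingers, y is the line along which they close (so a half turn about z gives the same grasp; the last joint's range is limited). The gripper opens to 85 mm and grips with 20 to 120 N. Pads are 22 mm wide; open, the fingers measure 114 mm over their backs; the gripper's body (76 mm by 85 mm) begins 54 mm behind the grasp point. The pads swing forward as they close: fully open they stand 13 mm farther back than shut.
Start: joints at [-79.658, 21.807, 74.336, -0, 83.858, -12.336], TCP at [0.212, -0.507, 0.231] pointing down, gripper open.
Joint ranges: [-178.18, 178.18], [-50.72, 133.34], [12.68, 142.11], [-81.47, 261.47], [9.98, 163.14], [-165.26, 165.26]. Speed limits (degrees/s): [136.94, 136.94, 180, 180, 180, 180].

### API

Orientations are given as a 3x3 rotation matrix whose columns are the frame's x, y, z axes.
In Python, from rig import env, imaging gives the robot as it stands. The module is installed in compiled form; this text tells all that it offers.
- The arm moves only by the tool arm_command, never from a script. Its arguments are lists of equal length, an entry for each row: "turn": the turn, a rotation vector about the tool's x, y, z in units of 5 degrees (1.0 is 5 degrees), a list of three; "xyz": the shift along the tool's x, y, z in units of 50 mm (1.0 is 50 mm), a list of three; "claw": the finger opening in mm, from 0 to 85.4. A call has 1 to 12 rows; each row shifts and turns the commanded pose from where the row before left it, along the tool's axes as they then stand; what a row does not reach is not made up. A row lasts 1/10 s, in which the tool goes at most 50 mm and 8.59 degrees, less where a joint would pass 70% of its speed; a pose out of reach is approached as far as the arm can. A call is refused whole if a number of a shift passes 1 or a number of a turn 1, either way. A call with a gripper value outside its range is refused whole. The fingers move at their own pace and stop on an object; "squeeze" is the grip in N (left out, the last holds). Time passes only in rows, so rows that do not move let the fingers close. It gives the time, the measured TCP pose, the force, the opening and the grip force at its end, in the units of the state.
- env.observe(): the state, without advancing time (a new reading comes with each control period).
- imaging.get_image(name): name is "scene" or "top" or "wrist"; returns (picture, depth): 400x640x3 uint8, blue, green, red; 400x640 float32, m along the optical axis (not along the pixel's ray), 0 where there is no reading.
- imaging.camera_info(name): a dict with "camera_matrix" (3x3 intrinsics, pixels), "rvec" (rotation vector, rad) and "tvec" (3), from world to camera coordinates, as OpenCV has them. Camera axes: x right, y down, z forward; pixel columns grow to the right and rows downward; lengths in m; the calibration is good to about 2 mm. The wrist camera is an equidistant fisheye: a pixel r from the principal point sees the ray r / f radians off the axis. A picture is of the moment at which its call begins: read the wrist's pose just before it. camera_info takes no time and is no camera call; for the wrist camera it gives the pose at the moment of the call.
- env.close_job(): hands the job in; it is judged then, once.
The state is a dict: "time_s": time; "q": joint angles; "qvel": joint speeds; "joint_efforts": joint torques, N m; "position": TCP position; "tool_rot": TCP orientation; "ft_force": force on the tool from outside, world axes, zero at the start; "wrist_torque": the same for the moment, N m; "grip_width": finger opening in m; "gripper_force": force on a finger pad.
Only numpy, scipy, OpenCV 4.12 (cv2) and the standard library are available. Lean on these libraries where they do the work, as an engineer would, in place of code of your own. Each camera call takes 0.05 s, during which the arm holds its last target. There are 200 camera calls.

## Working session

There is one attempt and no reset: what is moved stays moved. The work goes in short steps, Python scripts to look and compute and a tool call to move; the robot and the scene stay as the last step left them, time stands still between calls to the robot, and variables do not carry over. Pictures are saved under pics/ and viewed, at most 10 in all, crops included, and the job is handed in when it is done.

Besides the shell and the picture viewer there is one more tool, called after "Emit:" as name(argument=value, ...) on one line, values as JSON. arm_command: Moves the arm, as the interface text tells. Its arguments: {"type":"object","properties":{"turn":{"type":"array"},"xyz":{"type":"array"},"claw":{"type":"array"},"squeeze":{"type":"number"}},"required":["turn","xyz","claw"]}

```bash
mkdir -p pics; cat > h.py <<'E'
import numpy as np, cv2, sys
from rig import env, imaging
def cam(n):
    c=imaging.camera_info(n); R,_=cv2.Rodrigues(np.array(c["rvec"],float)); return np.array(c["camera_matrix"]),R,np.array(c["tvec"],float).ravel()
def cloud(n,d):
    K,R,t=cam(n); v,u=np.mgrid[0:d.shape[0],0:d.shape[1]]
    P=np.stack([(u-K[0,2])/K[0,0]*d,(v-K[1,2])/K[1,1]*d,d],-1)
    return (P-t)@R
def proj(n,p):
    K,R,t=cam(n); q=K@(R@np.array(p)+t); return q[:2]/q[2]
E
python3 - <<'E'
from h import *
for n in("scene","top"):
    im,d=imaging.get_image(n); cv2.imwrite(f"pics/{n}0.png",im); np.save(n+"0.npy",d); K,R,t=cam(n); print(n,K.tolist(),(-R.T@t).round(3))
print(env.observe())
E
```

```text
scene [[444.45540924408573, 0.0, 320.1402034319587], [0.0, 444.45540924408573, 209.25782847630433], [0.0, 0.0, 1.0]] [ 1.708 -0.096  0.895]
top [[421.0504528844009, 0.0, 309.7317880897957], [0.0, 421.0504528844009, 199.2709087599496], [0.0, 0.0, 1.0]] [0.329 0.041 1.25 ]
{'time_s': 0.1, 'q': array([-7.96590008e+01,  2.18360084e+01,  7.43776206e+01, -3.81318994e-04,
        8.38606067e+01, -1.23352813e+01]), 'qvel': array([ 0.04847292, -0.12137008, -0.07279792, -0.07120309, -0.04077522,
        0.05340116]), 'joint_efforts': array([ 2.07314763e-03, -4.49222946e+01, -2.31658745e+01, -2.97663155e-04,
        3.65894412e-03, -9.01249933e-06]), 'position': array([ 0.21199038, -0.50721747,  0.23080047]), 'tool_rot': array([[ 9.22697525e-01,  3.85524603e-01, -2.39088055e-04],
       [ 3.85524583e-01, -9.22696686e-01,  1.27342340e-03],
       [ 2.70330295e-04, -1.26715894e-03, -9.99999161e-01]]), 'ft_force': array([ 0.2383672 , -0.79708027,  0.50234434]), 'wrist_torque': array([ 0.01631915,  0.01636163, -0.00426647]), 'gripper_force': 0.0, 'grip_width': 0.0851777251719041}
```

View pics/top0.png

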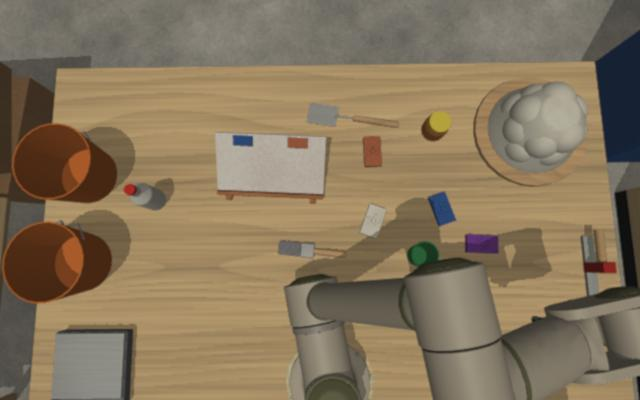

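View pics/scene0.png

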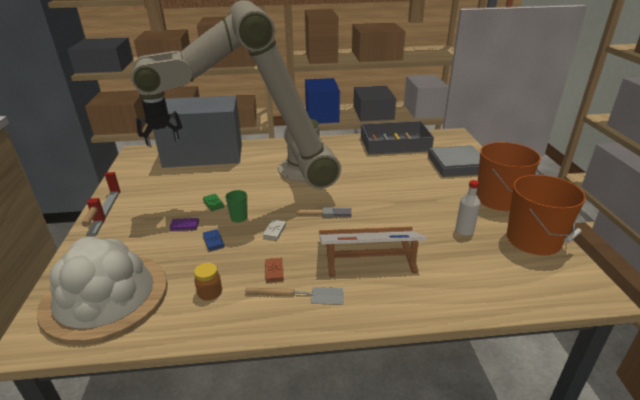

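The top view shows the terracotta tile at (372,152), the blue tile at (442,208), the plain tile at (373,220), a purple look-alike at (481,243) and the stand at (216–327,133–195). The blue tag is at (242,141) and the red tag at (298,143). The scene view also shows a green look-alike at (214,201).

Next I'll measure these and check the candidates in an enlarged crop.

```bash
cat > m.py <<'E'
from h import *
im=cv2.imread("pics/top0.png"); d=np.load("top0.npy"); P=cloud("top",d)
hsv=cv2.cvtColor(im,cv2.COLOR_BGR2HSV); K,R,t=cam("top"); C=-R.T@t
def plane(px,z):
    px=np.asarray(px,float).reshape(-1,2); r=np.c_[(px-K[[0,1],[2,2]])/K[0,0],np.ones(len(px))]@R
    return C+r*((z-C[2])/r[:,2])[:,None]
def blob(lo,hi,roi,z):
    x0,y0,x1,y1=roi; m=np.zeros(im.shape[:2],np.uint8); m[y0:y1,x0:x1]=cv2.inRange(hsv,lo,hi)[y0:y1,x0:x1]
    cs,_=cv2.findContours(m,cv2.RETR_EXTERNAL,cv2.CHAIN_APPROX_NONE); c=max(cs,key=cv2.contourArea)
    return c
for n,lo,hi,roi in [("red",(0,90,60),(13,255,255),(345,125,395,180)),("blue",(105,120,40),(118,255,255),(420,185,465,230)),("plain",(0,0,140),(40,60,255),(350,198,395,242)),("purple",(120,80,30),(150,255,255),(455,225,505,260))]:
    c=blob(lo,hi,roi,.018); mk=np.zeros(im.shape[:2],np.uint8); cv2.drawContours(mk,[c],-1,1,-1)
    Q=P[(mk>0)&(d>0)]; top=Q[Q[:,2]>.012]
    W=plane(c,.018)[:,:2]
    r=cv2.minAreaRect((W*1000).astype(np.float32)); b=cv2.boxPoints(r); e=b[1]-b[0],b[2]-b[1]; e=max(e,key=np.linalg.norm)
    rt=cv2.minAreaRect((top[:,:2]*1000).astype(np.float32))
    print(n,cv2.contourArea(c),"rect",np.round(r[0],1),np.round(r[1],1),"ang",round((np.degrees(np.arctan2(e[1],e[0]))+90)%180-90,1),"z",np.percentile(Q[:,2],[5,50,95]).round(4),"depthrect",np.round(rt,1) if 0 else rt)
for n,lo,hi,roi in [("tagred",(0,90,60),(13,255,255),(280,133,315,155)),("tagblue",(105,120,40),(118,255,255),(225,132,262,152))]:
    c=blob(lo,hi,roi,0); mk=np.zeros(im.shape[:2],np.uint8); cv2.drawContours(mk,[c],-1,1,-1)
    W=plane(c,.032+.075+.004)[:,:2]; print(n,cv2.minAreaRect((W*1000).astype(np.float32)),np.median(P[mk>0],0).round(4))
m=np.zeros(im.shape[:2],bool); m[146:186,225:318]=1; m&=d>0
Q=P[m]; A=np.c_[Q[:,:2],np.ones(len(Q))]
for _ in range(3):
    s=np.linalg.lstsq(A,Q[:,2],rcond=None)[0]; e=abs(A@s-Q[:,2]); k=e<3*np.median(e)+1e-4; A=A[k];Q=Q[k]
print("plane",s.round(4),"slope",np.degrees(np.arctan(np.hypot(*s[:2]))),"dir",np.degrees(np.arctan2(s[1],s[0])))
print([ (h,P[h[1],h[0]].round(3).tolist()) for h in [(441,122),(423,255),(316,251),(140,192)]])
cr=cv2.resize(im[125:265,205:515],None,fx=2.5,fy=2.5,interpolation=cv2.INTER_CUBIC); cv2.imwrite("pics/crop1.png",cr)
E
python3 m.py
```

```text
red 482.0 rect [ 659.4 -138.4] [93.2 52.1] ang 1.1 z [0.0126 0.0174 0.0222] depthrect ((660.0947875976562, -138.5392608642578), (93.05594635009766, 52.046356201171875), 1.0511324405670166)
blue 444.0 rect [ 483.4 -336.1] [85.9 48.9] ang 18.0 z [0.0136 0.0176 0.0223] depthrect ((483.6900634765625, -336.36688232421875), (86.15919494628906, 49.882568359375), 18.91350746154785)
plain 489.0 rect [ 449.9 -133.5] [52.1 93.4] ang -20.8 z [0.0131 0.0178 0.0224] depthrect ((449.8057861328125, -133.02505493164062), (52.34663009643555, 91.80049133300781), 68.72229766845703)
purple 495.5 rect [ 379.2 -446.1] [89.6 49.2] ang 85.6 z [0.013  0.0173 0.0217] depthrect ((379.4331359863281, -447.1789245605469), (91.48259735107422, 49.58139419555664), 85.72208404541016)
tagred ((661.557861328125, 82.42201232910156), (53.200931549072266, 25.953248977661133), 89.21673583984375) [0.6622 0.0834 0.1112]
tagblue ((670.8701171875, 236.3106231689453), (48.276885986328125, 23.142623901367188), 89.22489166259766) [0.6701 0.2376 0.1113]
plane [ 0.575  -0.0305 -0.2719] slope 29.934153369500514 dir -3.0355781054499236
[((441, 122), [0.725, -0.329, 0.083]), ((423, 255), [0.348, -0.279, 0.003]), ((316, 251), [0.363, 0.034, 0.015]), ((140, 192), [0.52, 0.501, 0.148])]
```

View pics/crop1.png

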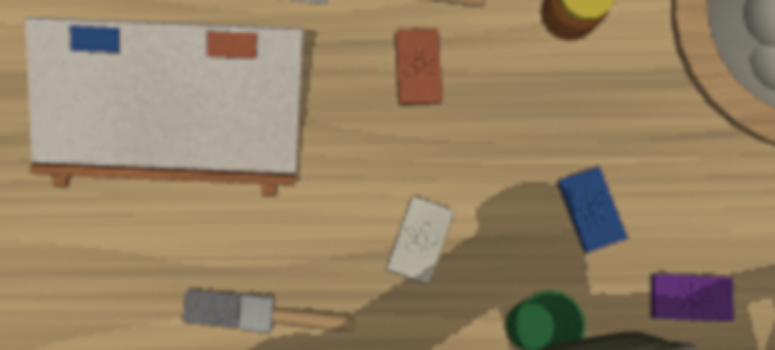

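The crop shows three candidates for tile_blue. The blue tile at crop (593,208), which is (442,208) in the full view, is the true one because of its hue and flower. The purple one at crop (692,297) and the green one near the cup are the look-alikes to leave. The red tile is at crop (418,66) and the plain one at (420,238). The red measurement fits well: 93x52 mm, z 18 mm. Next I'll refine the blue tile and the deck, then plan the first move.

```bash
cat >> h.py <<'E'
from scipy.spatial.transform import Rotation as Ro
def yawR(a): # tool down, x at yaw a (deg)
    a=np.radians(a); return np.array([[np.cos(a),np.sin(a),0],[np.sin(a),-np.cos(a),0],[0,0,-1]])
def plan(p,R,show=True):
    s=env.observe(); R0=np.array(s["tool_rot"]); rv=np.degrees(Ro.from_matrix(R0.T@R).as_rotvec())/5
    sh=R.T@(np.array(p)-s["position"])/.05
    print("t",round(s["time_s"],2),"turn units",rv.round(3),"shift units(after turn)",sh.round(3))
E
cat > d.py <<'E'
exec(open("m.py").read().split("for n,lo,hi,roi in [(\"red\"")[0])
# blue, looser
c=blob((100,70,15),(122,255,255),(420,185,465,230),0); W=plane(c,.018)[:,:2]*1000; r=cv2.minAreaRect(W.astype(np.float32)); print("blue",r)
# board outline from height above plane fit
m=(d>0)&(abs(P[...,2]-(.575*P[...,0]-.0305*P[...,1]-.2719))<.006)&(P[...,2]>.03)
m[:,:200]=0;m[:,345:]=0;m[:120]=0;m[200:]=0
Q=P[m]; r=cv2.minAreaRect((Q[:,:2]*1000).astype(np.float32)); print("board",r, "expected 310 x 147")
E
python3 d.py; python3 -c "
from h import *
plan([.6595,-.1385,.10],yawR(1.1))"
```

```text
blue ((483.4608459472656, -336.4900817871094), (87.78763580322266, 51.16899108886719), 17.59971046447754)
board ((610.6155395507812, 164.12997436523438), (310.8505859375, 153.86656188964844), 86.87590026855469) expected 310 x 147
t 0.1 turn units [-0.015 -0.     4.315] shift units(after turn) [ 9.09  -7.201  2.616]
```

Emit:
arm_command(turn=[[0,0,0.863],[0,0,0.863],[0,0,0.863],[0,0,0.863],[0,0,0.863]], xyz=[[0,0,0],[0,0,0],[0,0,0],[0,0,0],[0,0,0]], claw=[85,85,85,85,85], squeeze=50)

```text
time_s: 0.6
position: [0.212, -0.5073, 0.231]
tool_rot: [[1.0, 0.016, -0.0], [0.016, -1.0, 0.001], [-0.0, -0.001, -1.0]]
ft_force: [0.8, -1.2, 0.1]
grip_width: 0.0851
gripper_force: 0.0
```

Emit:
arm_command(turn=[[0,0,0],[0,0,0],[0,0,0],[0,0,0],[0,0,0],[0,0,0],[0,0,0],[0,0,0],[0,0,0],[0,0,0],[0,0,0],[0,0,0]], xyz=[[0.757,-0.6,0],[0.757,-0.6,0],[0.757,-0.6,0],[0.757,-0.6,0],[0.757,-0.6,0],[0.757,-0.6,0],[0.757,-0.6,0],[0.757,-0.6,0],[0.757,-0.6,0],[0.757,-0.6,0],[0.757,-0.6,0],[0.757,-0.6,0]], claw=[85,85,85,85,85,85,85,85,85,85,85,85])

```text
time_s: 1.8
position: [0.6604, -0.1371, 0.2309]
tool_rot: [[1.0, 0.019, -0.001], [0.019, -1.0, 0.0], [-0.001, -0.0, -1.0]]
ft_force: [1.8, -0.9, 0.6]
grip_width: 0.0854
gripper_force: 0.0
```

Emit:
arm_command(turn=[[0,0,0],[0,0,0],[0,0,0],[0,0,0],[0,0,0]], xyz=[[0,0,0.7],[0,0,0.7],[0,0,0.6],[0,0,0.6],[0,0,0]], claw=[85,85,85,85,85])

```text
time_s: 2.3
position: [0.6572, -0.138, 0.0967]
tool_rot: [[1.0, 0.019, -0.008], [0.019, -1.0, 0.003], [-0.008, -0.004, -1.0]]
ft_force: [-0.9, -0.1, -0.6]
grip_width: 0.0851
gripper_force: 0.0
```

```bash
python3 - <<'E'
from h import *
plan([.6595,-.1385,.10],yawR(1.1))
im,d=imaging.get_image("wrist"); cv2.imwrite("pics/w1.png",im)
im,d=imaging.get_image("top"); cv2.imwrite("pics/top0.png",im); np.save("top0.npy",d)
E
python3 m.py; python3 d.py
```

```text
t 2.3 turn units [-0.041  0.096  0.001] shift units(after turn) [ 0.046  0.012 -0.067]
blue ((483.42376708984375, -336.6749572753906), (88.2449951171875, 50.517154693603516), 18.4433536529541)
board ((610.4232177734375, 164.0745849609375), (310.46044921875, 154.08416748046875), 86.7638931274414) expected 310 x 147Traceback (most recent call last):
  File "m.py", line 12, in <module>
    c=blob(lo,hi,roi,.018); mk=np.zeros(im.shape[:2],np.uint8); cv2.drawContours(mk,[c],-1,1,-1)
  File "m.py", line 9, in blob
    cs,_=cv2.findContours(m,cv2.RETR_EXTERNAL,cv2.CHAIN_APPROX_NONE); c=max(cs,key=cv2.contourArea)
                                                                        ~~~^^^^^^^^^^^^^^^^^^^^^^^^
ValueError: max() iterable argument is empty
```

View pics/w1.png

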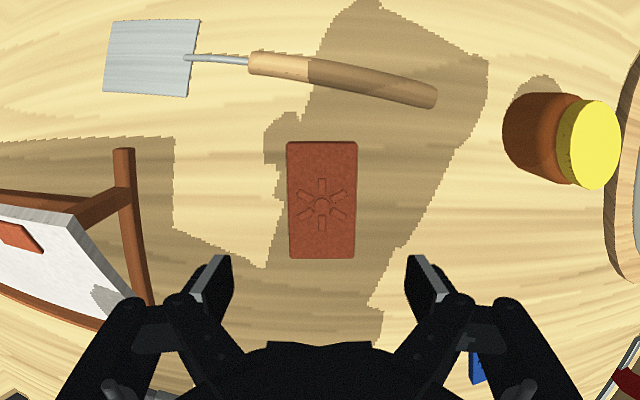

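The wrist view shows the red tile at (321,200), midway between the fingers (columns 232 and 408), with nothing near it. Descending now.

Emit:
arm_command(turn=[[0,0.08,0],[0,0,0],[0,0,0],[0,0,0],[0,0,0],[0,0,0],[0,0,0]], xyz=[[0.04,0,0],[0,0,0.5],[0,0,0.5],[0,0,0.4],[0,0,0.2],[0,0,0.15],[0,0,0]], claw=[85,85,80,76,72,72,72])

```text
time_s: 3.1
position: [0.6621, -0.1388, 0.0141]
tool_rot: [[1.0, 0.019, 0.007], [0.019, -1.0, -0.0], [0.007, 0.0, -1.0]]
ft_force: [-0.4, -0.0, -0.0]
grip_width: 0.0717
gripper_force: 0.0
```

```bash
python3 - <<'E'
from h import *
plan([.6595,-.1385,.002],yawR(1.1))
im,d=imaging.get_image("wrist"); cv2.imwrite("pics/w2.png",im)
print(env.observe()["ft_force"])
E
```

```text
t 3.1 turn units [ 0.002 -0.085  0.   ] shift units(after turn) [-0.051 -0.008  0.242]
[0.40913852 0.12565966 0.5792933 ]
```

Emit:
arm_command(turn=[[0,-0.08,0],[0,0,0],[0,0,0],[0,0,0]], xyz=[[0,0,0],[0,0,0.12],[0,0,0.1],[0,0,0]], claw=[72,72,72,72])

```text
time_s: 3.55
position: [0.6614, -0.1386, 0.0019]
tool_rot: [[1.0, 0.019, -0.001], [0.019, -1.0, 0.001], [-0.001, -0.001, -1.0]]
ft_force: [-0.0, 0.2, 0.6]
grip_width: 0.0725
gripper_force: 0.0
```

Emit:
arm_command(turn=[[0,0,0],[0,0,0],[0,0,0],[0,0,0],[0,0,0],[0,0,0]], xyz=[[0,0,0],[0,0,0],[0,0,0],[0,0,0],[0,0,0],[0,0,0]], claw=[60,50,44,44,44,44], squeeze=50)

```text
time_s: 4.15
position: [0.6621, -0.1388, 0.0033]
tool_rot: [[1.0, 0.019, 0.001], [0.019, -1.0, -0.0], [0.001, 0.0, -1.0]]
ft_force: [-0.1, 0.3, 5.7]
grip_width: 0.0508
gripper_force: 53.1
```

```bash
python3 - <<'E'
from h import *
plan([.6595,-.1385,.002],yawR(1.1)); s=env.observe(); print(s["position"],s["ft_force"],s["gripper_force"])
im,d=imaging.get_image("wrist"); cv2.imwrite("pics/w3.png",im)
E
```

```text
t 4.15 turn units [ 0.003 -0.009  0.001] shift units(after turn) [-0.051 -0.007  0.025]
[ 0.66207648 -0.13882293  0.0032677 ] [-0.07532226  0.26979656  5.71609208] 53.108455538749695
```

View pics/w3.png

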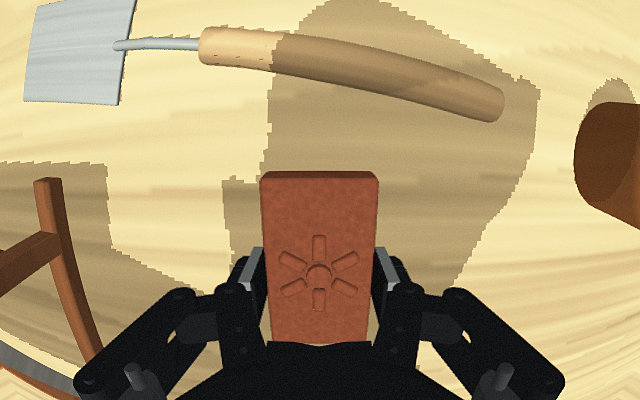

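Grasp confirmed in the wrist view: the tile sits between the pads at (320,270), measured width 51 mm, grip force 53 N. I'll lift it and plan the placement.

```bash
cat >> h.py <<'E'
PSI=np.radians(-3.2); O=np.array([.539,.1675,.032])
xd=np.array([np.cos(PSI)*np.cos(np.pi/6),np.sin(PSI)*np.cos(np.pi/6),.5]); yd=np.array([-np.sin(PSI),np.cos(PSI),0]); zd=np.cross(xd,yd)
RT=np.c_[xd,-yd,-zd]
def deckp(x,y,z): return O+x*xd+y*yd+z*zd
def indeck():
    p=env.observe()["position"]-O; return (np.array([p@xd,p@yd,p@zd])*1000).round(1)
E
python3 - <<'E'
from h import *
h=deckp(.046+.012+.0025,-.077,.0033+.060); print(h)
plan([h[0],h[1],.20],yawR(-3.2)); plan([h[0],h[1],.20],RT);
print(Ro.from_matrix(yawR(-3.2).T@RT).as_rotvec(degrees=True))
E
```

```text
[0.55541394 0.08946207 0.11706941]
t 4.2 turn units [ 0.003 -0.01   0.861] shift units(after turn) [-2.385 -4.439 -3.934]
t 4.2 turn units [-0.222  5.987  0.842] shift units(after turn) [-0.099 -4.439 -4.6  ]
[ 4.06502583e-17  3.00000000e+01 -2.38160573e-17]
```

Emit:
arm_command(turn=[[0,0,0],[0,0,0],[0,0,0],[0,0,0],[0,0,0],[0,0,0],[0,0,0]], xyz=[[0,0,-0.2],[0,0,-0.6],[0,0,-0.8],[0,0,-0.8],[0,0,-0.8],[0,0,-0.6],[0,0,0]], claw=[44,44,44,44,44,44,44], squeeze=60)

```text
time_s: 4.9
position: [0.663, -0.1391, 0.198]
tool_rot: [[1.0, 0.019, 0.008], [0.019, -1.0, -0.003], [0.008, 0.003, -1.0]]
ft_force: [0.1, 0.4, -1.7]
grip_width: 0.0505
gripper_force: 64.0
```

Emit:
arm_command(turn=[[0,0,0.43],[0,0,0.43],[0,0,0],[0,0,0],[0,0,0],[0,0,0],[0,0,0],[0,0,0],[0,0,0]], xyz=[[0,0,-0.2],[0,0,0],[-0.25,-0.4,0],[-0.5,-0.9,0],[-0.5,-0.9,0],[-0.5,-0.9,0],[-0.4,-0.9,0],[-0.24,-0.44,0],[0,0,0]], claw=[44,44,44,44,44,44,44,44,44])

```text
time_s: 5.8
position: [0.5548, 0.0885, 0.2021]
tool_rot: [[0.999, -0.052, -0.003], [-0.052, -0.999, 0.001], [-0.003, -0.001, -1.0]]
ft_force: [0.6, 0.1, -0.9]
grip_width: 0.0502
gripper_force: 63.9
```

Emit:
arm_command(turn=[[0,0.6,0],[0,0.7,0],[0,0.8,0],[0,0.8,0],[0,0.8,0],[0,0.8,0],[0,0.8,0],[0,0.7,0],[0,0,0],[0,0,0]], xyz=[[0,0,0],[0,0,0],[0,0,0],[0,0,0],[0,0,0],[0,0,0],[0,0,0],[0,0,0],[0,0,0],[0,0,0]], claw=[44,44,44,44,44,44,44,44,44,44])

```text
time_s: 6.8
position: [0.5569, 0.085, 0.2024]
tool_rot: [[0.866, -0.056, 0.497], [-0.049, -0.998, -0.028], [0.498, 0.0, -0.867]]
ft_force: [0.5, 0.6, -1.9]
grip_width: 0.0505
gripper_force: 63.9
```

```bash
python3 - <<'E'
from h import *
plan(deckp(.046+.010+.0025,-.077,.0033+.025),RT); print(indeck())
E
```

```text
t 6.8 turn units [ 0.006  0.027 -0.005] shift units(after turn) [-0.923 -0.087  2.16 ]
[104.6 -81.4 136.3]
```

Emit:
arm_command(turn=[[0,0.02,0],[0,0,0],[0,0,0],[0,0,0],[0,0,0],[0,0,0]], xyz=[[-0.3,-0.087,0.2],[-0.4,0,0.5],[-0.22,0,0.6],[0,0,0.5],[0,0,0.36],[0,0,0]], claw=[44,44,44,44,44,44])

```text
time_s: 7.4
position: [0.572, 0.0886, 0.0841]
tool_rot: [[0.866, -0.056, 0.497], [-0.049, -0.998, -0.028], [0.498, 0.0, -0.867]]
ft_force: [0.2, -0.2, -1.8]
grip_width: 0.0507
gripper_force: 63.8
```

```bash
python3 - <<'E'
from h import *
plan(deckp(.046+.010+.0025,-.077,.0033+.004),RT); print(indeck())
im,d=imaging.get_image("wrist"); cv2.imwrite("pics/w4.png",im)
E
```

```text
t 7.4 turn units [ 0.005  0.029 -0.005] shift units(after turn) [0.002 0.001 0.383]
[ 58.4 -76.9  26.5]
```

View pics/w4.png

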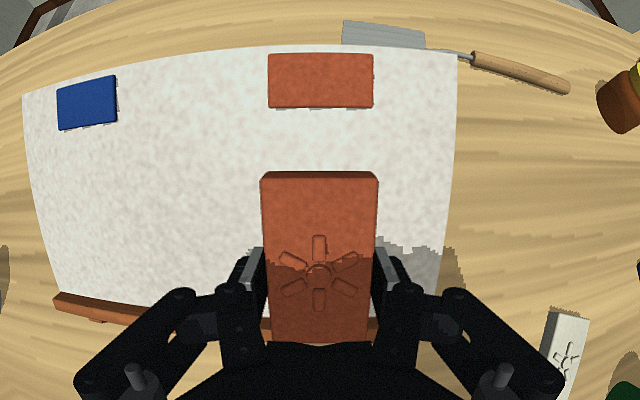

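In the wrist view the tile (column 319) is lined up under the red tag (column 321), with its sides parallel to the tag. Lowering to contact.

Emit:
arm_command(turn=[[0,0.02,0],[0,0,0],[0,0,0],[0,0,0],[0,0,0],[0,0,0]], xyz=[[0,0,0.15],[0,0,0.15],[0,0,0.08],[0,0,0.04],[0,0,0.02],[0,0,0]], claw=[44,44,44,44,44,44])

```text
time_s: 8.05
position: [0.5824, 0.0885, 0.0674]
tool_rot: [[0.863, -0.056, 0.502], [-0.048, -0.998, -0.028], [0.503, 0.0, -0.864]]
ft_force: [-0.5, 0.3, -1.2]
grip_width: 0.0502
gripper_force: 63.9
```

```bash
python3 - <<'E'
from h import *
s=env.observe(); print(indeck(),s["ft_force"].round(1),s["wrist_torque"].round(2))
E
```

```text
[ 59.1 -76.4   6.8] [-0.5  0.3 -1.2] [-0.01  0.33 -0.  ]
```

Emit:
arm_command(turn=[[0,-0.02,0],[0,0,0],[0,0,0],[0,0,0]], xyz=[[0,0,0.02],[0,0,0.02],[0,0,0.01],[0,0,0]], claw=[44,44,44,44])

```text
time_s: 8.45
position: [0.5837, 0.0884, 0.0651]
tool_rot: [[0.864, -0.056, 0.501], [-0.048, -0.998, -0.028], [0.501, -0.0, -0.865]]
ft_force: [0.2, 0.9, -1.6]
grip_width: 0.0504
gripper_force: 63.9
```

Emit:
arm_command(turn=[[0,0,0],[0,0,0],[0,0,0]], xyz=[[0,0,0.015],[0,0,0.015],[0,0,0]], claw=[44,44,44])

```text
time_s: 8.75
position: [0.5842, 0.0884, 0.0644]
tool_rot: [[0.864, -0.056, 0.501], [-0.048, -0.998, -0.028], [0.502, 0.0, -0.865]]
ft_force: [-6.4, -1.3, 6.6]
grip_width: 0.0506
gripper_force: 65.0
```

```bash
python3 - <<'E'
from h import *
s=env.observe(); print(indeck(),s["ft_force"].round(1),s["wrist_torque"].round(2))
E
```

```text
[ 59.1 -76.4   3.3] [-6.4 -1.3  6.6] [-0.04  0.58 -0.07]
```

Emit:
arm_command(turn=[[0,0,0],[0,0,0],[0,0,0],[0,0,0],[0,0,0]], xyz=[[-0.04,0,-0.01],[-0.06,0,0],[-0.05,0,0],[-0.03,0,0],[0,0,0]], claw=[44,44,44,44,44])

```text
time_s: 9.25
position: [0.5763, 0.0889, 0.0599]
tool_rot: [[0.864, -0.056, 0.501], [-0.048, -0.998, -0.028], [0.502, -0.0, -0.865]]
ft_force: [-2.5, -0.2, 5.0]
grip_width: 0.0505
gripper_force: 64.7
```

Emit:
arm_command(turn=[[0,0,0],[0,0,0],[0,0,0]], xyz=[[-0.02,0,0],[-0.02,0,0],[0,0,0]], claw=[44,44,44])

```text
time_s: 9.55
position: [0.5749, 0.089, 0.0591]
tool_rot: [[0.863, -0.056, 0.502], [-0.048, -0.998, -0.028], [0.502, -0.0, -0.865]]
ft_force: [-2.0, -0.3, 4.9]
grip_width: 0.0502
gripper_force: 64.7
```

```bash
python3 - <<'E'
from h import *
s=env.observe(); f=s["ft_force"]; print(indeck(),(f@xd).round(1),(f@yd).round(1),(f@zd).round(1),s["wrist_torque"].round(2))
E
```

```text
[ 48.4 -76.4   3.3] 0.7 -0.4 5.2 [0.06 0.13 0.04]
```

Emit:
arm_command(turn=[[0,0,0],[0,0,0],[0,0,0]], xyz=[[-0.015,0,0],[-0.015,0,0],[0,0,0]], claw=[44,44,44])

```text
time_s: 9.85
position: [0.5736, 0.089, 0.0584]
tool_rot: [[0.863, -0.056, 0.502], [-0.048, -0.998, -0.028], [0.502, -0.0, -0.865]]
ft_force: [-1.6, -0.6, 4.8]
grip_width: 0.0506
gripper_force: 64.7
```

Emit:
arm_command(turn=[[0,0,0],[0,0,0],[0,0,0]], xyz=[[-0.015,0,0],[-0.015,0,0],[0,0,0]], claw=[44,44,44])

```text
time_s: 10.15
position: [0.5724, 0.0891, 0.0576]
tool_rot: [[0.863, -0.056, 0.502], [-0.048, -0.998, -0.028], [0.503, -0.0, -0.865]]
ft_force: [-1.3, -0.2, 6.3]
grip_width: 0.05
gripper_force: 64.7
```

```bash
python3 - <<'E'
from h import *
s=env.observe(); f=s["ft_force"]; print(indeck(),(f@xd).round(1),(f@yd).round(1),(f@zd).round(1),s["wrist_torque"].round(2))
E
```

```text
[ 45.5 -76.4   3.4] 2.1 -0.3 6.1 [0.03 0.11 0.07]
```

Force along the slope is only just starting to build, so I'll continue in small steps.

Emit:
arm_command(turn=[[0,0,0],[0,0,0],[0,0,0]], xyz=[[-0.01,0,0],[-0.01,0,0],[0,0,0]], claw=[44,44,44])

```text
time_s: 10.45
position: [0.5723, 0.0891, 0.0576]
tool_rot: [[0.862, -0.056, 0.504], [-0.048, -0.998, -0.028], [0.504, -0.0, -0.864]]
ft_force: [1.7, 0.4, 5.8]
grip_width: 0.0505
gripper_force: 64.5
```

```bash
python3 - <<'E'
from h import *
s=env.observe(); f=s["ft_force"]; print(indeck(),(f@xd).round(1),(f@yd).round(1),(f@zd).round(1),s["wrist_torque"].round(2))
im,d=imaging.get_image("top"); cv2.imwrite("pics/t2.png",im); cv2.imwrite("pics/t2c.png",cv2.resize(im[125:215,205:345],None,fx=5,fy=5,interpolation=cv2.INTER_CUBIC))
E
```

```text
[ 45.4 -76.4   3.3] 4.4 0.5 4.1 [ 0.08 -0.25  0.04]
```

The tile has stopped at the lip: position held while the force along the slope rose. Releasing slowly.

Emit:
arm_command(turn=[[0,0,0],[0,0,0],[0,0,0],[0,0,0],[0,0,0],[0,0,0]], xyz=[[0,0,0],[0,0,0],[0,0,0],[0,0,0],[0,0,0],[0,0,0]], claw=[51,53,56,62,68,70], squeeze=20)

```text
time_s: 11.1
position: [0.5711, 0.0891, 0.0566]
tool_rot: [[0.864, -0.056, 0.5], [-0.048, -0.998, -0.028], [0.501, -0.0, -0.865]]
ft_force: [-0.5, -1.0, 0.1]
grip_width: 0.07
gripper_force: 0.0
```

Emit:
arm_command(turn=[[0,0,0],[0,0,0],[0,0,0],[0,0,0],[0,0,0],[0,0,0]], xyz=[[0,0,-0.2],[0,0,-0.6],[0,0,-0.9],[0,0,-0.9],[0,0,-0.6],[0,0,0]], claw=[70,70,75,80,85,85])

```text
time_s: 11.7
position: [0.4904, 0.094, 0.1993]
tool_rot: [[0.86, -0.055, 0.507], [-0.048, -0.998, -0.028], [0.507, -0.0, -0.862]]
ft_force: [-0.7, 0.2, -0.3]
grip_width: 0.0851
gripper_force: 0.0
```

```bash
python3 - <<'E'
from h import *
im,d=imaging.get_image("wrist"); cv2.imwrite("pics/w5.png",im)
p=env.observe()["position"]; plan([p[0],p[1],.27],yawR(18.2)); plan([.4835,-.3365,.22],yawR(18.2)); print(p)
E
```

```text
t 11.75 turn units [ 1.131 -5.997 -4.176] shift units(after turn) [ 0.     0.    -1.454]
t 11.75 turn units [ 1.131 -5.997 -4.176] shift units(after turn) [-2.826  8.13  -0.454]
[0.49076284 0.09378601 0.19730604]
```

View pics/w5.png

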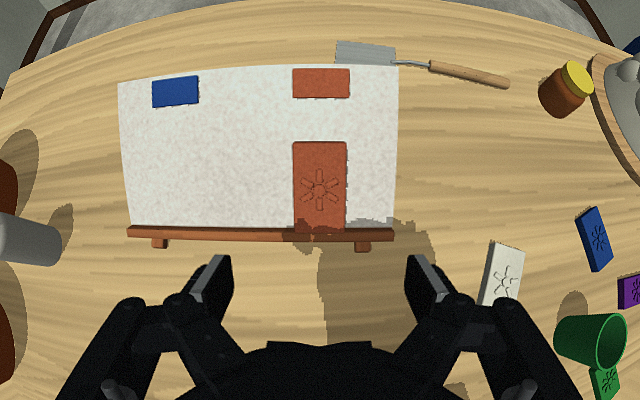

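The wrist view shows the red tile at (320,188), straight below the red tag at (321,83) and against the lip. Now the blue tile.

Emit:
arm_command(turn=[[0.141,-0.75,-0.522],[0.141,-0.75,-0.522],[0.141,-0.75,-0.522],[0.141,-0.75,-0.522],[0.141,-0.75,-0.522],[0.141,-0.75,-0.522],[0.141,-0.75,-0.522],[0.141,-0.75,-0.522],[0,0,0]], xyz=[[0,0,-0.2],[0,0,-0.2],[0,0,0],[0,0,0],[0,0,0],[0,0,0],[0,0,0],[0,0,0],[0,0,0]], claw=[85,85,85,85,85,85,85,85,85])

```text
time_s: 12.65
position: [0.4826, 0.0939, 0.2113]
tool_rot: [[0.95, 0.312, -0.007], [0.312, -0.95, -0.0], [-0.007, -0.002, -1.0]]
ft_force: [0.3, -0.4, 0.5]
grip_width: 0.085
gripper_force: 0.0
```

Emit:
arm_command(turn=[[0,0,0],[0,0,0],[0,0,0],[0,0,0],[0,0,0],[0,0,0],[0,0,0],[0,0,0],[0,0,0],[0,0,0],[0,0,0]], xyz=[[-0.27,0.8,0],[-0.27,0.8,0],[-0.27,0.8,0],[-0.27,0.8,0],[-0.27,0.8,0],[-0.27,0.8,0],[-0.27,0.8,0],[-0.27,0.8,0],[-0.27,0.8,0],[-0.27,0.8,0],[0,0,0]], claw=[85,85,85,85,85,85,85,85,85,85,85])

```text
time_s: 13.75
position: [0.4774, -0.3325, 0.2112]
tool_rot: [[0.952, 0.307, -0.004], [0.307, -0.952, -0.001], [-0.004, -0.001, -1.0]]
ft_force: [-0.7, 0.6, -0.2]
grip_width: 0.0849
gripper_force: 0.0
```

```bash
python3 - <<'E'
from h import *
plan([.4835,-.3365,.10],yawR(18.2))
E
```

```text
t 13.75 turn units [-0.006  0.051 -0.069] shift units(after turn) [0.091 0.115 2.223]
```

Emit:
arm_command(turn=[[0,0,-0.07],[0,0,0],[0,0,0],[0,0,0],[0,0,0],[0,0,0]], xyz=[[0.09,0.115,0.3],[0,0,0.7],[0,0,0.7],[0,0,0.5],[0,0,0],[0,0,0]], claw=[85,85,85,85,85,85])

```text
time_s: 14.35
position: [0.4842, -0.3314, 0.1029]
tool_rot: [[0.948, 0.319, -0.004], [0.319, -0.948, 0.0], [-0.004, -0.001, -1.0]]
ft_force: [0.5, 1.1, 0.6]
grip_width: 0.085
gripper_force: 0.0
```

```bash
python3 - <<'E'
from h import *
K,R,t=cam("wrist"); im,d=imaging.get_image("wrist"); cv2.imwrite("pics/w6.png",im)
hsv=cv2.cvtColor(im,cv2.COLOR_BGR2HSV); m=cv2.inRange(hsv,(100,80,25),(122,255,255))
c=max(cv2.findContours(m,cv2.RETR_EXTERNAL,cv2.CHAIN_APPROX_NONE)[0],key=cv2.contourArea).reshape(-1,2)
v=(c-K[[0,1],[2,2]])/K[0,0]; th=np.linalg.norm(v,axis=1); r=np.c_[v*(np.sin(th)/th)[:,None],np.cos(th)]@R; C=-R.T@t
W=C+r*((.018-C[2])/r[:,2])[:,None]; print(cv2.boundingRect(c),cv2.minAreaRect((W[:,:2]*1000).astype(np.float32)),C)
plan([.4835,-.3365,.003],yawR(18.2))
E
```

```text
(296, 150, 69, 112) ((487.1700439453125, -340.4173889160156), (91.81490325927734, 51.314579010009766), 18.453737258911133) [ 0.55550385 -0.30902969  0.2463679 ]
t 14.4 turn units [0.003 0.038 0.074] shift units(after turn) [-0.047  0.081  2.016]
```

View pics/w6.png

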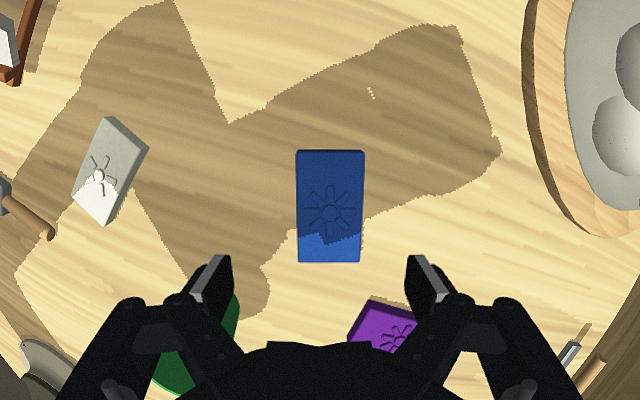

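The blue tile is at (330,206) in the wrist view, between the fingers. The purple tile (385,320) and the cup (195,340) are clear of the fingers. Measured size is 92x51 mm, as it should be.

Emit:
arm_command(turn=[[0,0,0],[0,0,0],[0,0,0],[0,0,0],[0,0,0],[0,0,0]], xyz=[[-0.015,0.156,0],[0,0,0.6],[0,0,0.6],[0,0,0.4],[0,0,0.2],[0,0,0]], claw=[85,85,80,76,74,72])

```text
time_s: 15.0
position: [0.4852, -0.3401, 0.0126]
tool_rot: [[0.948, 0.318, -0.005], [0.318, -0.948, 0.0], [-0.004, -0.002, -1.0]]
ft_force: [0.8, 0.1, -0.2]
grip_width: 0.0721
gripper_force: 0.0
```

```bash
python3 - <<'E'
from h import *
plan([.486,-.339,.004],yawR(18.45))
E
```

```text
t 15.0 turn units [-0.019  0.051  0.014] shift units(after turn) [ 0.022 -0.016  0.172]
```

Emit:
arm_command(turn=[[0,0.04,0],[0,0,0],[0,0,0]], xyz=[[0.02,0,0.1],[0,0,0.07],[0,0,0]], claw=[72,72,72])

```text
time_s: 15.3
position: [0.4862, -0.3396, 0.0046]
tool_rot: [[0.948, 0.318, -0.001], [0.318, -0.948, 0.001], [-0.0, -0.001, -1.0]]
ft_force: [-0.4, -0.2, -0.0]
grip_width: 0.072
gripper_force: 0.0
```

Emit:
arm_command(turn=[[0,0,0],[0,0,0],[0,0,0],[0,0,0],[0,0,0],[0,0,0]], xyz=[[0,0,0],[0,0,0],[0,0,0],[0,0,0],[0,0,0],[0,0,0]], claw=[60,50,44,44,44,44], squeeze=50)

```text
time_s: 15.9
position: [0.4863, -0.3397, 0.0051]
tool_rot: [[0.948, 0.318, -0.0], [0.318, -0.948, 0.0], [-0.0, -0.0, -1.0]]
ft_force: [-1.5, 1.6, 6.4]
grip_width: 0.0508
gripper_force: 52.6
```

Emit:
arm_command(turn=[[0,0,0],[0,0,0],[0,0,0],[0,0,0],[0,0,0],[0,0,0],[0,0,0]], xyz=[[0,0,-0.2],[0,0,-0.6],[0,0,-0.8],[0,0,-0.8],[0,0,-0.9],[0,0,-0.8],[0,0,0]], claw=[44,44,44,44,44,44,44], squeeze=60)

```text
time_s: 16.6
position: [0.4876, -0.3409, 0.2157]
tool_rot: [[0.948, 0.318, 0.007], [0.318, -0.948, -0.007], [0.004, 0.009, -1.0]]
ft_force: [0.4, 0.0, -2.3]
grip_width: 0.05
gripper_force: 64.2
```

```bash
python3 - <<'E'
from h import *
h=deckp(.046+.030,.077,.12); print(h)
plan([h[0],h[1],.21],yawR(-3.2)); plan(h,RT)
E
```

```text
[0.54910712 0.24405517 0.17392305]
t 16.6 turn units [ 0.09  -0.064  4.348] shift units(after turn) [  0.575 -11.749   0.113]
t 16.6 turn units [-1.05   5.863  4.27 ] shift units(after turn) [  0.081 -11.749   1.011]
```

Emit:
arm_command(turn=[[0,0,0.725],[0,0,0.725],[0,0,0.725],[0,0,0.725],[0,0,0.725],[0,0,0.725],[0,0,0]], xyz=[[0,0,0],[0,0,0],[0,0,0],[0,0,0],[0,0,0],[0,0,0],[0,0,0]], claw=[44,44,44,44,44,44,44])

```text
time_s: 17.3
position: [0.486, -0.3394, 0.2086]
tool_rot: [[0.998, -0.057, -0.002], [-0.057, -0.998, 0.002], [-0.002, -0.002, -1.0]]
ft_force: [0.6, 0.1, -2.0]
grip_width: 0.0503
gripper_force: 64.1
```

Emit:
arm_command(turn=[[0,0,0],[0,0,0],[0,0,0],[0,0,0],[0,0,0],[0,0,0],[0,0,0],[0,0,0],[0,0,0],[0,0,0],[0,0,0],[0,0,0]], xyz=[[0.05,-0.5,0],[0.05,-0.9,0],[0.05,-0.9,0],[0.05,-0.9,0],[0.05,-0.9,0],[0.05,-0.9,0],[0.05,-0.9,0],[0.05,-0.9,0],[0.05,-0.9,0],[0.05,-0.9,0],[0.05,-0.9,0],[0.02,-0.8,0]], claw=[44,44,44,44,44,44,44,44,44,44,44,44])

```text
time_s: 18.5
position: [0.5433, 0.1751, 0.2094]
tool_rot: [[0.999, -0.054, -0.002], [-0.054, -0.999, 0.001], [-0.002, -0.001, -1.0]]
ft_force: [0.9, -0.2, -1.6]
grip_width: 0.0506
gripper_force: 64.1
```

Emit:
arm_command(turn=[[0,0,0],[0,0,0],[0,0.6,0],[0,0.7,0],[0,0.8,0],[0,0.8,0],[0,0.8,0],[0,0.8,0],[0,0.8,0],[0,0.7,0],[0,0,0],[0,0,0]], xyz=[[0,-0.8,0],[0,-0.6,0],[0,0,0],[0,0,0],[0,0,0],[0,0,0],[0,0,0],[0,0,0],[0,0,0],[0,0,0],[0,0,0],[0,0,0]], claw=[44,44,44,44,44,44,44,44,44,44,44,44])

```text
time_s: 19.7
position: [0.5475, 0.2428, 0.2097]
tool_rot: [[0.866, -0.055, 0.497], [-0.048, -0.998, -0.027], [0.497, -0.0, -0.868]]
ft_force: [1.1, 0.7, -2.1]
grip_width: 0.0506
gripper_force: 64.2
```

```bash
python3 - <<'E'
from h import *
plan(deckp(.046+.012,.077,.0033+.025),RT); print(indeck())
E
```

```text
t 19.7 turn units [-0.006  0.035  0.004] shift units(after turn) [-0.69  -0.028  2.469]
[ 92.5  75.6 151.8]
```

Emit:
arm_command(turn=[[0,0.03,0],[0,0,0],[0,0,0],[0,0,0],[0,0,0],[0,0,0]], xyz=[[-0.3,-0.028,0.4],[-0.39,0,0.6],[0,0,0.6],[0,0,0.5],[0,0,0.36],[0,0,0]], claw=[44,44,44,44,44,44])

```text
time_s: 20.3
position: [0.58, 0.2417, 0.0838]
tool_rot: [[0.866, -0.057, 0.497], [-0.049, -0.998, -0.029], [0.498, 0.001, -0.867]]
ft_force: [0.0, -0.2, -1.1]
grip_width: 0.0503
gripper_force: 64.1
```

```bash
python3 - <<'E'
from h import *
plan(deckp(.046+.012,.077,.005+.004),RT); print(indeck())
im,d=imaging.get_image("wrist"); cv2.imwrite("pics/w7.png",im)
E
```

```text
t 20.3 turn units [ 0.015  0.029 -0.01 ] shift units(after turn) [ 0.004 -0.012  0.35 ]
[57.8 76.4 26.5]
```

View pics/w7.png

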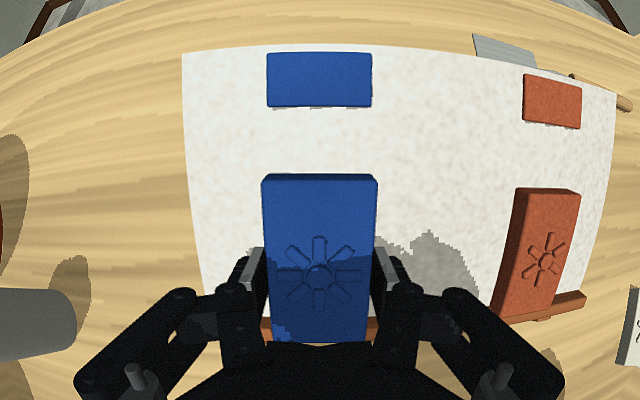

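The blue tile (column 319) is lined up under the blue tag (column 319). The red tile still sits at the lip, at (540,255). Lowering.

Emit:
arm_command(turn=[[0,0.02,0],[0,0,0],[0,0,0],[0,0,0],[0,0,0],[0,0,0]], xyz=[[0,0,0.15],[0,0,0.15],[0,0,0.05],[0,0,0.02],[0,0,0.02],[0,0,0]], claw=[44,44,44,44,44,44])

```text
time_s: 20.95
position: [0.5892, 0.242, 0.0694]
tool_rot: [[0.863, -0.056, 0.502], [-0.049, -0.998, -0.027], [0.503, -0.001, -0.864]]
ft_force: [-0.0, 0.2, -1.9]
grip_width: 0.0498
gripper_force: 64.2
```

Emit:
arm_command(turn=[[0,0,0],[0,0,0],[0,0,0]], xyz=[[0,0,0.015],[0,0,0.015],[0,0,0]], claw=[44,44,44])

```text
time_s: 21.25
position: [0.5899, 0.2419, 0.0679]
tool_rot: [[0.863, -0.056, 0.502], [-0.049, -0.998, -0.027], [0.503, -0.001, -0.864]]
ft_force: [-0.0, 0.2, -2.0]
grip_width: 0.0499
gripper_force: 64.2
```

```bash
cat > f.py <<'E'
from h import *
s=env.observe(); f=s["ft_force"]; print(indeck(),(f@xd).round(1),(f@yd).round(1),(f@zd).round(1),s["wrist_torque"].round(2)); plan(deckp(.046,.077,.0033),RT)
E
python3 f.py
```

```text
[58.4 77.1  7.8] -1.0 0.2 -1.7 [ 0.04  0.47 -0.07]
t 21.25 turn units [-0.007 -0.036 -0.008] shift units(after turn) [-0.248  0.003  0.089]
```

Emit:
arm_command(turn=[[0,-0.03,0],[0,0,0],[0,0,0],[0,0,0]], xyz=[[0,0,0.02],[0,0,0.02],[0,0,0],[0,0,0]], claw=[44,44,44,44])

```text
time_s: 21.65
position: [0.591, 0.2418, 0.0662]
tool_rot: [[0.864, -0.056, 0.5], [-0.049, -0.998, -0.027], [0.5, -0.001, -0.866]]
ft_force: [0.6, 0.9, -2.2]
grip_width: 0.0502
gripper_force: 64.2
```

Emit:
arm_command(turn=[[0,0,0],[0,0,0],[0,0,0]], xyz=[[0,0,0.015],[0,0,0.01],[0,0,0]], claw=[44,44,44])

```text
time_s: 21.95
position: [0.5912, 0.2419, 0.0659]
tool_rot: [[0.864, -0.056, 0.5], [-0.049, -0.998, -0.027], [0.501, -0.001, -0.866]]
ft_force: [-7.2, -1.3, 5.9]
grip_width: 0.0501
gripper_force: 65.3
```

```bash
python3 f.py
```

```text
[58.5 77.2  5.3] -3.3 -1.7 8.6 [-0.07  0.67 -0.04]
t 21.95 turn units [-0.007 -0.011 -0.008] shift units(after turn) [-0.249  0.003  0.041]
```

Emit:
arm_command(turn=[[0,0,0],[0,0,0],[0,0,0],[0,0,0],[0,0,0]], xyz=[[-0.04,0,-0.01],[-0.06,0,0],[-0.05,0,0],[-0.03,0,0],[0,0,0]], claw=[44,44,44,44,44])

```text
time_s: 22.45
position: [0.5836, 0.2425, 0.0614]
tool_rot: [[0.864, -0.056, 0.501], [-0.049, -0.998, -0.027], [0.501, -0.001, -0.865]]
ft_force: [-3.0, 1.2, 5.0]
grip_width: 0.0501
gripper_force: 65.0
```

Emit:
arm_command(turn=[[0,0,0],[0,0,0],[0,0,0],[0,0,0]], xyz=[[-0.02,0,0],[-0.02,0,0],[-0.01,0,0],[0,0,0]], claw=[44,44,44,44])

```text
time_s: 22.85
position: [0.5817, 0.2426, 0.0603]
tool_rot: [[0.864, -0.056, 0.501], [-0.049, -0.998, -0.027], [0.502, -0.001, -0.865]]
ft_force: [-1.7, -0.1, 5.4]
grip_width: 0.0498
gripper_force: 65.0
```

```bash
python3 f.py
```

```text
[47.4 77.4  5.3] 1.3 -0.1 5.5 [0.02 0.08 0.  ]
t 22.85 turn units [-0.014 -0.022 -0.009] shift units(after turn) [-0.028  0.008  0.041]
```

Emit:
arm_command(turn=[[0,0,0],[0,0,0],[0,0,0]], xyz=[[-0.012,0,0],[-0.012,0,0],[0,0,0]], claw=[44,44,44])

```text
time_s: 23.15
position: [0.5811, 0.2427, 0.06]
tool_rot: [[0.863, -0.056, 0.502], [-0.049, -0.998, -0.027], [0.503, -0.002, -0.865]]
ft_force: [0.2, -0.2, 5.7]
grip_width: 0.0499
gripper_force: 64.9
```

```bash
python3 f.py
```

```text
[46.8 77.4  5.4] 3.0 -0.2 4.8 [-0.11 -0.21  0.03]
t 23.15 turn units [-0.016 -0.034 -0.008] shift units(after turn) [-0.015  0.009  0.041]
```

Emit:
arm_command(turn=[[0,0,0],[0,0,0]], xyz=[[-0.012,0,0],[0,0,0]], claw=[44,44])

```text
time_s: 23.35
position: [0.581, 0.2427, 0.06]
tool_rot: [[0.863, -0.055, 0.503], [-0.049, -0.998, -0.026], [0.503, -0.002, -0.864]]
ft_force: [1.8, -1.3, 5.5]
grip_width: 0.0504
gripper_force: 64.8
```

Emit:
arm_command(turn=[[0,0,0],[0,0,0],[0,0,0],[0,0,0],[0,0,0],[0,0,0]], xyz=[[0,0,0],[0,0,0],[0,0,0],[0,0,0],[0,0,0],[0,0,0]], claw=[51,53,56,62,68,70], squeeze=20)

```text
time_s: 23.95
position: [0.5796, 0.2425, 0.0587]
tool_rot: [[0.865, -0.056, 0.499], [-0.049, -0.998, -0.027], [0.5, -0.001, -0.866]]
ft_force: [-0.4, 0.1, 0.0]
grip_width: 0.0701
gripper_force: 0.0
```

Emit:
arm_command(turn=[[0,0,0],[0,0,0],[0,0,0],[0,0,0],[0,0,0],[0,0,0],[0,0,0]], xyz=[[0,0,-0.2],[0,0,-0.6],[0,0,-0.9],[0,0,-0.9],[0,0,-0.9],[0,0,-0.5],[0,0,0]], claw=[70,70,75,80,85,85,85])

```text
time_s: 24.65
position: [0.4791, 0.2487, 0.2362]
tool_rot: [[0.861, -0.055, 0.505], [-0.049, -0.998, -0.024], [0.506, -0.004, -0.863]]
ft_force: [0.4, 0.3, -0.6]
grip_width: 0.0852
gripper_force: 0.0
```

```bash
python3 - <<'E'
from h import *
K,R,t=cam("wrist"); im,d=imaging.get_image("wrist"); cv2.imwrite("pics/w8.png",im); C=-R.T@t
hsv=cv2.cvtColor(im,cv2.COLOR_BGR2HSV)
for n,lo,hi in[("b",(100,80,25),(122,255,255)),("r",(0,100,60),(12,255,255))]:
    m=cv2.inRange(hsv,lo,hi)
    for c in sorted(cv2.findContours(m,0,cv2.CHAIN_APPROX_NONE)[0],key=cv2.contourArea)[-3:]:
        bb=cv2.boundingRect(c); c=c.reshape(-1,2)
        v=(c-K[[0,1],[2,2]])/K[0,0]; th=np.linalg.norm(v,axis=1); r=np.c_[v*(np.sin(th)/th)[:,None],np.cos(th)]@R
        for h in(.004,.018):
            W=C+r*((((O+h*zd)-C)@zd)/(r@zd))[:,None]-O; q=np.c_[W@xd,W@yd]*1000
            print(n,bb,h,np.round(cv2.minAreaRect(q.astype(np.float32))[0],1),np.round(cv2.minAreaRect(q.astype(np.float32))[1],1),round(cv2.minAreaRect(q.astype(np.float32))[2],1),"xmin",q[:,0].min().round(1))
E
```

```text
b (631, 54, 9, 10) 0.004 [ 275.  -471.9] [14.1 37.5] 29.9 xmin 270.8
b (631, 54, 9, 10) 0.018 [ 268.8 -449.9] [13.5 36. ] 29.9 xmin 264.8
b (296, 75, 50, 26) 0.004 [150.8  75.2] [28.7 54.4] 0.0 xmin 136.4
b (296, 75, 50, 26) 0.018 [149.5  75.3] [27.5 52.2] 0.0 xmin 135.8
b (296, 139, 48, 81) 0.004 [45.  76.4] [95.  53.7] 0.0 xmin -2.5
b (296, 139, 48, 81) 0.018 [48.1 76.4] [91.2 51.6] 0.0 xmin 2.5
r (256, 142, 241, 97) 0.004 [32.8 -4.2] [119.5 316.2] 0.2 xmin -27.3
r (256, 142, 241, 97) 0.018 [36.3 -0.9] [114.7 303.5] 0.2 xmin -21.4
r (0, 294, 82, 106) 0.004 [-557.8 1001.9] [ 240.1 1136.9] 43.7 xmin -881.7
r (0, 294, 82, 106) 0.018 [-530.5  964.7] [ 230.5 1091.3] 43.7 xmin -841.5
r (0, 99, 84, 147) 0.004 [ 27.2 561.2] [260.6 290.2] 70.6 xmin -68.0
r (0, 99, 84, 147) 0.018 [ 30.9 541.8] [250.1 278.6] 70.6 xmin -60.5
```

View pics/w8.png

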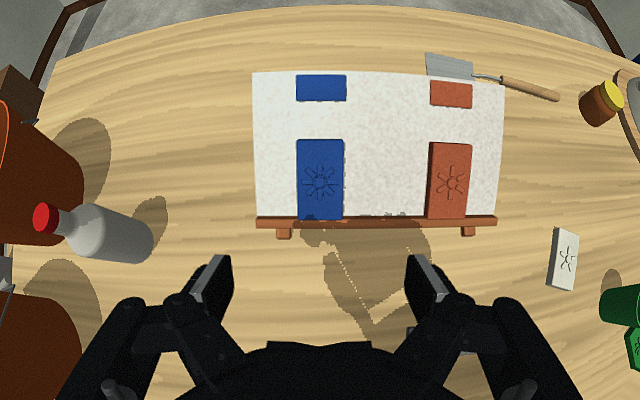

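The blue tile at (320,180) is under the blue tag (321,88) and the red tile at (450,180) is under the red tag (451,95). Both are against the lip, and blue is 1.2 mm off its tag laterally. I'll check flatness with depth, then hand in.

```bash
python3 - <<'E'
from h import *
im,d=imaging.get_image("top"); P=cloud("top",d); ok=True
for n,y in(("red",-77),("blue",77)):
    q=(P-O)@np.c_[xd,yd,zd]*1000; m=(d>0)&(abs(q[...,1]-y)<20)&(q[...,0]>8)&(q[...,0]<84)&(abs(q[...,2]-19)<12)
    Q=q[m]; s=np.linalg.lstsq(np.c_[Q[:,:2],np.ones(len(Q))],Q[:,2],rcond=None)[0]
    print(n,len(Q),"tilt deg",np.degrees(np.arctan(s[:2])).round(2),"height",np.median(Q[:,2]).round(1))
    ok&=len(Q)>150 and abs(np.degrees(np.arctan(s[:2]))).max()<2.5 and abs(np.median(Q[:,2])-19)<3
print(ok)
if ok: print(env.close_job())
E
```

```text
red 355 tilt deg [ 0.27 -0.73] height 19.2
blue 354 tilt deg [-0.35  1.73] height 19.6
True
the job is handed in; nothing more can be done
None
```

The terracotta tile and the blue tile each lie flat against the lip, flower out and straight below their own tags. The plain tile and the other bench things were not touched, and the job was handed in at about 25 s.

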